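# Standing the last two rice-bowl lids in the temple's drying rack

### The arm

A 6-joint arm with a two-finger parallel gripper is mounted at the origin on the work surface. World frame = base frame: x ahead of the robot, y to its left, z up, the work surface at z = 0. Lengths are in mm, angles in degrees, forces in N, time in s.
With the tool pointing down it reaches from about 300 to 850 mm from the base axis. Payload 4.2 kg.
Tool frame: the origin (TCP) lies between the finger pads; the fingertips stand ahead of it and the grasp point (between the pads) lies 3 mm ahead of it (nose_length is the z of the fingertips in the tool frame, in mm); z points along the fingers, y is the line along which they close (so a half turn about z gives the same grasp; the last joint's range is limited). The gripper opens to 91 mm and grips with 3 to 60 N. Pads are 32 mm wide; open, the fingers measure 118 mm over their backs; the gripper's body (76 mm by 178 mm) begins 60 mm behind the grasp point.
Start: joints at [-70.359, 18.312, 89.639, -0, 72.044, -1.146], TCP at [204.067, -537.585, 235.976] pointing down, gripper open.
Joint ranges: [-177.97, 177.97], [-48.28, 115.42], [12.27, 149.76], [-77.06, 257.06], [2.81, 150.46], [-146.56, 146.56]. Speed limits (degrees/s): [147.25, 147.25, 180, 180, 180, 180].

### API

Orientations are given as [roll, pitch, yaw] about the fixed x, y, z axes, in that order (R = Rz(yaw) Ry(pitch) Rx(roll)).
In Python, from workcell import state, grab_frame, camera_params, job_done, nose_length gives the robot as it stands.
- The arm moves only by the tool step_arm, never from a script. Its argument "plan" is a list that holds one entry, the list of rows, each a list of 5 numbers: the shift along the tool's x, y, z in cm, then the turn about the tool's z in rad, then the opening, from 0 (shut) to 1 (fully open). In form: [[[x, y, z, turn, gripper], ...]]. A call has 1 to 20 rows; each row is the pose to reach, as a shift and turn from the pose commanded when the call began, along the tool's axes at that moment; what a row does not reach only later rows make up. A row lasts 1/8 s, in which the tool goes at most 62.5 mm and 10.7 degrees, less where a joint would pass 70% of its speed; a pose out of reach is approached as far as the arm can. A call with a gripper value outside its range is refused whole. The fingers move at their own pace and stop on an object; "newtons" is the grip in N (left out, the last holds). Time passes only in rows, so rows that repeat a pose let the fingers close. It gives the time, the measured TCP pose, the force, the opening and the grip force at its end, in the units of the state.
- state(): the state, without advancing time (a new reading comes with each control period).
- grab_frame(name): name is "scene" or "top" or "wrist"; returns the picture (420x560x3 uint8, blue, green, red); there is no depth.
- camera_params(name): a dict with "camera_matrix" (3x3 intrinsics, pixels), "k1" (the pictures are not rectified: a ray, as slopes to the right and down, at radius r is drawn at 1 + k1 r^2 times it, then the intrinsics apply), "R" (3x3) and "t" (3): a world point X has camera coordinates R X + t; the wrist camera has in their place "mount" (4x4, takes a point from camera to tool coordinates, whose origin is the TCP and whose axes are the flange's). Camera axes: x right, y down, z forward; pixel columns grow to the right and rows downward; lengths in mm; the calibration is good to about 2 mm. A picture is of the moment at which its call begins: read the wrist's pose just before it. camera_params takes no time and is no camera call.
- job_done(): hands the job in; it is judged then, once.
The state is a dict: "time_s": time; "qpos": joint angles; "qvel": joint speeds; "effort": joint torques, N m; "ee_pos": TCP position; "ee_rot": TCP orientation; "force": force on the tool from outside, world axes, zero at the start; "torque": the same for the moment, N m; "gripper_width": finger opening in mm; "gripper_force": force on a finger pad.
Only numpy, scipy, OpenCV 4.12 (cv2) and the standard library are available. Lean on these libraries where they do the work, as an engineer would, in place of code of your own. Each camera call takes 0.05 s, during which the arm holds its last target. There are 200 camera calls.

### The job

Stand the two brass bowl lids that are still out, one leaning on the easel and one lying flat on the shelf, in the two empty gaps of the beech rack: each upright between its tines, resting on both rails, knob facing the same way as the lids already there. The easel holds one lid at a time and serves to change your grip on the flat one; lower the lids into place, never let one drop, and leave the stood lids and the things on the shelf as they are.

Things in the scene. Friction and masses are not known exactly. Their poses are not given: they have to be found in the camera images.
- lid_flat_mid (a point): Loose brass bowl lid lying flat on the shelf, knob up; to be racked. A plain disc 120 mm across, 10 mm thick, flat on both faces, with one round knob at the centre of its top face: 24 mm across, 28 mm tall (its end 38 mm over the underside). About 0.32 kg, varies by 30 %. Point: centre of the disc, 5 mm over the underside; z = lid's axis towards the knob.
- lid_flat_knob (a point): Centre of that lid's knob: 19 mm from lid_flat_mid along the lid's z (24 mm over the underside).
- lid_leaning_mid (a point): The other lid to be racked, loose, of the same shape and size; starts leaning on the easel at 45 degrees, underside against the prongs, knob outwards and up. Point: centre of its disc, 5 mm over the underside; z = lid's axis towards the knob.
- lid_leaning_knob (a point): Centre of that lid's knob: 19 mm from lid_leaning_mid along the lid's z.
- rack: Beech drying rack, fixed. Origin on the shelf surface; y = along the row of five gaps (48 mm apart), x across it, z up. Two round rails along y (16 mm thick, axes at x = -35 and +35 mm, 22 mm up) carry the lids. End boards (110 mm wide, 14 thick, 86 high) at y = +147 and -131 mm. Three gaps hold lids at the start, which ones varies; all their knobs face the rack's +y.
- gap3 (a point): Middle gap of the row, y = 0 in the rack's frame; axes as the rack's. On each rail a pair of upright 9 mm tines with round tops 85 mm up, 24 mm apart in y (15 mm clear), makes the gap. Point: where the centre of the disc of a stood lid lies, 80 mm over the shelf. The lid then stands across the row (in the rack's x-z plane) on both rails, its top rim 140 mm up.
- gap1 (a point): Gap 1 of 5 of the rack, made like gap3, at y = -96 mm in the rack's frame: the point where the centre of the disc of a lid stood in it lies, 80 mm above the shelf; axes as the rack's.
- gap2 (a point): Gap 2 of 5 of the rack, made like gap3, at y = -48 mm in the rack's frame: the point where the centre of the disc of a lid stood in it lies, 80 mm above the shelf; axes as the rack's.
- gap4 (a point): Gap 4 of 5 of the rack, made like gap3, at y = 48 mm in the rack's frame: the point where the centre of the disc of a lid stood in it lies, 80 mm above the shelf; axes as the rack's.
- gap5 (a point): Gap 5 of 5 of the rack, made like gap3, at y = 96 mm in the rack's frame: the point where the centre of the disc of a lid stood in it lies, 80 mm above the shelf; axes as the rack's.
- stood1_mid (a point): Centre of the disc of a lid that already stands in the rack (one of three, same shape and size as the others; loose); z = its axis, towards its knob.
- stood2_mid (a point): Centre of the disc of a lid that already stands in the rack (one of three, same shape and size as the others; loose); z = its axis, towards its knob.
- stood3_mid (a point): Centre of the disc of a lid that already stands in the rack (one of three, same shape and size as the others; loose); z = its axis, towards its knob.
- easel: Low beech plate easel, fixed, for leaning one lid, which faces the easel's +y. Origin on the shelf surface near its middle, z up. Two sloping prongs (12 mm wide, 10 thick, centred at x = -35 and +35 mm, open space between) rise at 45 degrees: up the slope is (0, -0.707, 0.707), out of it (0, 0.707, 0.707). Cross bars and runners lie low, under 55 mm.
- easel_seat (a point): Centre of the disc of a lid set on the easel: 0, 0, 73 mm in its frame, axes as the easel's. The rim sits on two 12 mm thick pegs that stick 22 mm out of the prongs' foot, axes 56 mm down the slope from here at x = -35 and +35 mm; the underside lies on the prongs, which end 19 mm up the slope from here, so that the lid's upper 41 mm stand free.
- censer_mid (a point): Round celadon incense censer, 108 mm across, 74 mm high, loose; bystander. Point: its middle, 37 mm up.
- moktak_mid (a point): Rounded wooden moktak block, 108 mm across with a looped handle reaching 80 mm out along its x, 71 mm high, loose; bystander. Point: the middle of the round part, 35 mm up.
- mallet_mid (a point): Wooden mallet with a rounded head, 200 mm long, 30 mm thick, lying along its x, head to +x, loose; bystander. Point: its middle, 12 mm up.
- figure_mid (a point): Seated bodhisattva figure of green-patinated bronze, 92 mm across the base, 149 mm high, loose; bystander. Point: 75 mm above its base, on its axis.
Things that resemble listed ones, but are neither listed nor needed, are in the scene too. Leave any orange look-alike of the part that bears lid_leaning_mid alone.

How it is judged (in metres and radians):
At the end, for the whole second after the job is handed in: Each of the two lids stands in a gap of the rack: its disc's centre within 12 mm across the row, 8 mm along it and 7 mm in height of that gap's point, its axis within 0.2 rad of the row's direction, its knob towards the rack's +y like the others; both are at rest (((x of lid_flat_mid in the frame of gap1 between -0.012 and 0.012 m and y of lid_flat_mid in the frame of gap1 between -0.008 and 0.008 m and z of lid_flat_mid in the frame of gap1 between -0.007 and 0.007 m and y of lid_flat_knob in the frame of gap1 above 0.008 m and angle between the z axis of lid_flat_mid and the y axis of gap1, either way round below 0.2 rad) or (x of lid_flat_mid in the frame of gap2 between -0.012 and 0.012 m and y of lid_flat_mid in the frame of gap2 between -0.008 and 0.008 m and z of lid_flat_mid in the frame of gap2 between -0.007 and 0.007 m and y of lid_flat_knob in the frame of gap2 above 0.008 m and angle between the z axis of lid_flat_mid and the y axis of gap2, either way round below 0.2 rad) or (x of lid_flat_mid in the frame of gap3 between -0.012 and 0.012 m and y of lid_flat_mid in the frame of gap3 between -0.008 and 0.008 m and z of lid_flat_mid in the frame of gap3 between -0.007 and 0.007 m and y of lid_flat_knob in the frame of gap3 above 0.008 m and angle between the z axis of lid_flat_mid and the y axis of gap3, either way round below 0.2 rad) or (x of lid_flat_mid in the frame of gap4 between -0.012 and 0.012 m and y of lid_flat_mid in the frame of gap4 between -0.008 and 0.008 m and z of lid_flat_mid in the frame of gap4 between -0.007 and 0.007 m and y of lid_flat_knob in the frame of gap4 above 0.008 m and angle between the z axis of lid_flat_mid and the y axis of gap4, either way round below 0.2 rad) or (x of lid_flat_mid in the frame of gap5 between -0.012 and 0.012 m and y of lid_flat_mid in the frame of gap5 between -0.008 and 0.008 m and z of lid_flat_mid in the frame of gap5 between -0.007 and 0.007 m and y of lid_flat_knob in the frame of gap5 above 0.008 m and angle between the z axis of lid_flat_mid and the y axis of gap5, either way round below 0.2 rad)) and ((x of lid_leaning_mid in the frame of gap1 between -0.012 and 0.012 m and y of lid_leaning_mid in the frame of gap1 between -0.008 and 0.008 m and z of lid_leaning_mid in the frame of gap1 between -0.007 and 0.007 m and y of lid_leaning_knob in the frame of gap1 above 0.008 m and angle between the z axis of lid_leaning_mid and the y axis of gap1, either way round below 0.2 rad) or (x of lid_leaning_mid in the frame of gap2 between -0.012 and 0.012 m and y of lid_leaning_mid in the frame of gap2 between -0.008 and 0.008 m and z of lid_leaning_mid in the frame of gap2 between -0.007 and 0.007 m and y of lid_leaning_knob in the frame of gap2 above 0.008 m and angle between the z axis of lid_leaning_mid and the y axis of gap2, either way round below 0.2 rad) or (x of lid_leaning_mid in the frame of gap3 between -0.012 and 0.012 m and y of lid_leaning_mid in the frame of gap3 between -0.008 and 0.008 m and z of lid_leaning_mid in the frame of gap3 between -0.007 and 0.007 m and y of lid_leaning_knob in the frame of gap3 above 0.008 m and angle between the z axis of lid_leaning_mid and the y axis of gap3, either way round below 0.2 rad) or (x of lid_leaning_mid in the frame of gap4 between -0.012 and 0.012 m and y of lid_leaning_mid in the frame of gap4 between -0.008 and 0.008 m and z of lid_leaning_mid in the frame of gap4 between -0.007 and 0.007 m and y of lid_leaning_knob in the frame of gap4 above 0.008 m and angle between the z axis of lid_leaning_mid and the y axis of gap4, either way round below 0.2 rad) or (x of lid_leaning_mid in the frame of gap5 between -0.012 and 0.012 m and y of lid_leaning_mid in the frame of gap5 between -0.008 and 0.008 m and z of lid_leaning_mid in the frame of gap5 between -0.007 and 0.007 m and y of lid_leaning_knob in the frame of gap5 above 0.008 m and angle between the z axis of lid_leaning_mid and the y axis of gap5, either way round below 0.2 rad)) and linear speed of each of lid_flat, lid_leaning below 0.02 m/s); the robot touches nothing.
It fails at once if a lid that already stood in the rack is shifted more than 20 mm (distance of any of stood1_mid, stood2_mid, stood3_mid from where it was at the start of the episode above 0.02 m).
It fails at once if a bystander (censer, moktak, mallet, figure) is shifted more than 20 mm (distance of any of censer_mid, moktak_mid, mallet_mid, figure_mid from where it was at the start of the episode above 0.02 m).
It fails at once if one of the two lids is dropped: it falls at over 0.5 m/s with no finger on it (a free fall of more than 12 mm) ((linear speed of lid_flat above 0.5 m/s and contact force between lid_flat and the fingers below 0.3 N) or (linear speed of lid_leaning above 0.5 m/s and contact force between lid_leaning and the fingers below 0.3 N)).
It also fails if it takes over 72 s, if anything falls off the work surface, if the arm or the gripper's body presses on something with over 40 N, if the wrist force passes 120 N, or if a joint passes its speed limit or range.

## Working session

There is one attempt and no reset: what is moved stays moved. The work goes in short steps, Python scripts to look and compute and a tool call to move; the robot and the scene stay as the last step left them, time stands still between calls to the robot, and variables do not carry over. Pictures are saved under pics/ and viewed, at most 10 in all, crops included, and the job is handed in when it is done.

Besides the shell and the picture viewer there is one more tool, called after "Emit:" by a JSON object that holds its "fn" and its "kwargs", one argument or row to a line. step_arm: Moves the arm, as the interface text tells. Its arguments: {"type":"object","properties":{"plan":{"type":"array","items":{"type":"array","items":{"type":"array","items":{"type":"number"}}}},"newtons":{"type":"number"}},"required":["plan"]}

```bash
mkdir -p pics; ls; python3 - <<'E'
from workcell import *
import cv2,numpy as np
print(state(),nose_length)
for n in ["scene","top","wrist"]:
    p=camera_params(n);print(n,{k:np.round(np.array(v),3).tolist() for k,v in p.items()})
    cv2.imwrite(f"pics/{n}0.png",grab_frame(n))
E
```

```text
pics
{'time_s': 0.0, 'qpos': array([-7.03589248e+01,  1.83526300e+01,  8.97061279e+01, -2.29700536e-03,
        7.20428381e+01, -1.14668168e+00]), 'qvel': array([ 0.09754804,  0.05847929,  0.04045709, -0.02986881, -0.05518694,
        0.03363589]), 'effort': array([-1.00174471e-03, -4.12462485e+01, -2.31980288e+01,  7.29232351e-02,
        4.57993371e-02, -1.53964934e-04]), 'ee_pos': array([ 203.89995991, -537.14351851,  235.11221002]), 'ee_rot': array([-1.79898381e+02,  1.50274194e-04,  2.07884672e+01]), 'force': array([-0.80229068, -0.13040666,  0.93171601]), 'torque': array([-0.02766747,  0.00379161, -0.02401378]), 'gripper_force': 0.0, 'gripper_width': 91.36767141965176} 22.0
scene {'camera_matrix': [[417.636, 0.0, 284.096], [0.0, 417.636, 207.821], [0.0, 0.0, 1.0]], 'k1': -0.109, 'R': [[-0.041, 0.999, 0.008], [0.547, 0.029, -0.837], [-0.836, -0.031, -0.547]], 't': [31.813, -166.608, 1663.455]}
top {'camera_matrix': [[506.308, 0.0, 283.86], [0.0, 506.308, 206.646], [0.0, 0.0, 1.0]], 'k1': -0.137, 'R': [[-0.017, -1.0, 0.015], [-0.991, 0.015, -0.131], [0.131, -0.017, -0.991]], 't': [-4.705, 430.226, 1417.819]}
wrist {'camera_matrix': [[347.386, 0.0, 278.82], [0.0, 347.386, 206.835], [0.0, 0.0, 1.0]], 'k1': -0.0, 'mount': [[0.001, -0.959, -0.282, 80.853], [1.0, 0.001, 0.001, -0.241], [-0.0, -0.282, 0.959, -148.638], [0.0, 0.0, 0.0, 1.0]]}
```

View pics/top0.png

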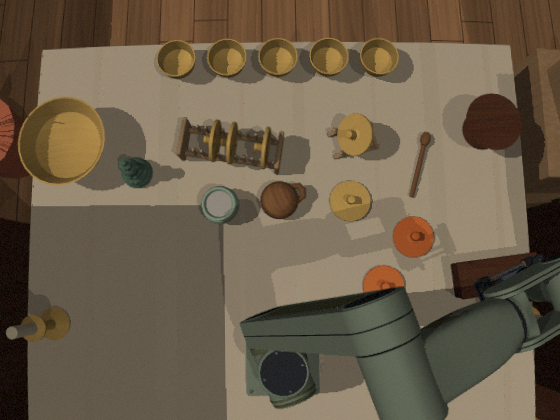

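View pics/scene0.png

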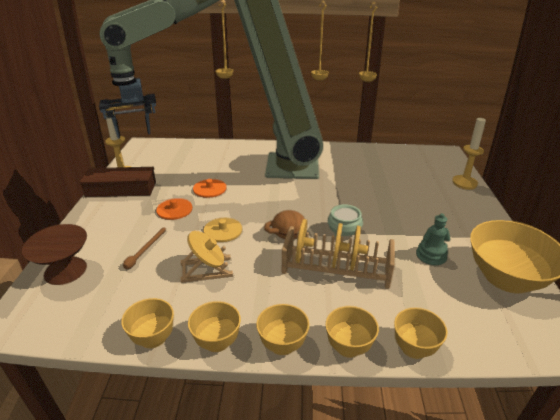

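The top picture shows the rack at (182–282, 120–172), the leaning lid at (355,135) and the flat lid at (350,200). Two orange look-alikes are at (413,237) and (384,283). Other brass-coloured things are the bowls along row 58 and the big bowl at (62,140). By the description I want the brass discs at (355,135) and (350,200), and the crop below checks that choice.

```bash
cat > h.py <<'E'
from workcell import *
import cv2,numpy as np
from scipy.spatial.transform import Rotation as Ro
def cam(n,s=None):
    p=camera_params(n);K=np.array(p["camera_matrix"])
    if "mount" in p:
        M=np.array(p["mount"]);s=s or state()
        Rt=Ro.from_euler("xyz",s["ee_rot"],degrees=True).as_matrix()
        Rwc=Rt@M[:3,:3];c=Rt@M[:3,3]+s["ee_pos"]
        return K,p["k1"],Rwc.T,-Rwc.T@c
    return K,p["k1"],np.array(p["R"]),np.array(p["t"])
def onplane(C,px,z):
    K,k1,R,t=C
    d=cv2.undistortPoints(np.array(px,float).reshape(-1,1,2),K,np.array([k1,0,0,0,0.]),None,None).reshape(-1,2)
    d=np.c_[d,np.ones(len(d))]@R; c=-R.T@t
    return c+d*((z-c[2])/d[:,2])[:,None]
def proj(C,X):
    K,k1,R,t=C
    return cv2.projectPoints(np.array(X,float).reshape(-1,1,3),cv2.Rodrigues(R)[0],t,K,np.array([k1,0,0,0,0.]))[0].reshape(-1,2)
def shift(target,yaw=None):
    s=state();Rt=Ro.from_euler("xyz",s["ee_rot"],degrees=True).as_matrix()
    return Rt.T@(np.array(target)-s["ee_pos"])/10
E
python3 - <<'E'
from h import *
C=cam("top");im=cv2.imread("pics/top0.png")
print(onplane(C,[(182,140),(280,155)],86),onplane(C,[(350,200)],10),onplane(C,[(351,200)],38),onplane(C,[(355,135)],73))
cv2.imwrite("pics/c1.png",cv2.resize(im[105:225,165:385],None,fx=3.6,fy=3.6,interpolation=cv2.INTER_CUBIC))
E
```

```text
[[615.35586792 271.7043407   86.        ]
 [567.60127311  -2.46814769  86.        ]] [[ 449.09388423 -204.87457535   10.        ]] [[ 445.03268689 -203.54584716   38.        ]] [[ 626.50743659 -216.68914745   73.        ]]
```

View pics/c1.png

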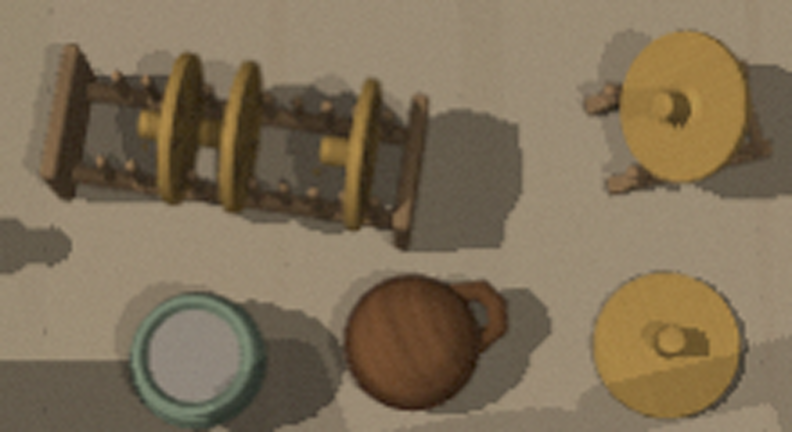

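The crop shows the rack's lids in gaps 4, 3 and 1, at crop x≈180, 240 and 360, with knobs to the left, which is rack +y ≈ world +y. Gaps 5 and 2 are empty. The easel's pegs are at (600,97) and (622,182), so it also faces left, and the flat brass lid is at (668,343). Both brass discs are the right ones. Next I move in for a close wrist view of the easel.

Emit:
{"fn": "step_arm", "kwargs": {
  "plan": [
    [[11,-4.3,-0.5,0.03,1],[22,-8.6,-1,0.06,1],[33,-13,-1.5,0.09,1],[44.6,-17.3,-1.5,0.11,1],[44.6,-17.3,-1.5,0.11,1],[44.6,-17.3,-1.5,0.11,1],[44.6,-17.3,-1.5,0.11,1],[44.6,-17.3,-1.5,0.11,1],[44.6,-17.3,-1.5,0.11,1],[44.6,-17.3,-1.5,0.11,1]]
  ]
}}

```text
time_s: 1.4
ee_pos: [559.0, -217.8, 250.5]
ee_rot: [-180.0, 0.1, 14.5]
force: [-0.1, -0.7, 0.7]
gripper_width: 91.1
gripper_force: 0.0
```

```bash
python3 - <<'E'
from h import *
import pickle
s=state();im=grab_frame("wrist");pickle.dump((s,im),open("w1.pkl","wb"));print(s["ee_pos"],s["ee_rot"],s["time_s"],np.abs(s["qvel"]).max())
cv2.imwrite("pics/w1.png",im)
E
```

```text
[ 559.00394496 -217.81851673  250.52852386] [-1.79992385e+02  8.09335500e-02  1.44930936e+01] 1.4 1.3156873396982918
```

View pics/w1.png

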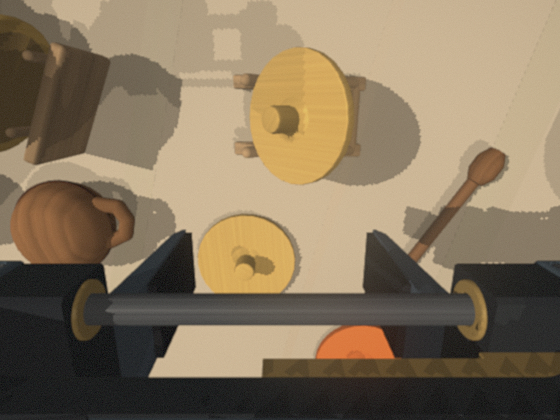

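The wrist view shows the leaning lid's disc at (300,116) with its knob end at (276,121), and the pegs at (236,81) and (236,149). The flat lid is at (247,257) with its knob end near (243,268).

```bash
cat >> h.py <<'E'
def discs(im):
    hsv=cv2.cvtColor(im,cv2.COLOR_BGR2HSV)
    return hsv
E
python3 - <<'E'
from h import *
import pickle
s,im=pickle.load(open("w1.pkl","rb"));C=cam("wrist",s)
hsv=cv2.cvtColor(im,cv2.COLOR_BGR2HSV)
for p in [(310,100),(325,130),(220,240),(270,270),(180,200),(450,100),(276,121),(240,82)]: print(p,hsv[p[1],p[0]])
m=cv2.inRange(hsv,(15,115,60),(30,255,255))
m=cv2.morphologyEx(m,cv2.MORPH_OPEN,np.ones((3,3)))
cs,_=cv2.findContours(m,cv2.RETR_EXTERNAL,cv2.CHAIN_APPROX_NONE)
for c in cs:
    if cv2.contourArea(c)<2000: continue
    e=cv2.fitEllipse(cv2.convexHull(c));print(cv2.boundingRect(c),e)
    for z in (10,76.5): print(z,onplane(C,[e[0]],z)[0].round(1))
print("knobend lean",onplane(C,[(276,121)],96.3).round(1),"flat knob end",onplane(C,[(243,268)],38).round(1))
print("pegs",onplane(C,[(236,81),(236,149)],45.5).round(1))
E
```

```text
(310, 100) [ 19 146 213]
(325, 130) [ 19 142 213]
(220, 240) [ 19 144 216]
(270, 270) [ 19 141 154]
(180, 200) [ 18  68 207]
(450, 100) [ 18  65 203]
(276, 121) [ 19 141 208]
(240, 82) [ 17 105 158]
(264, 353, 296, 25) ((448.4223937988281, 365.23699951171875), (24.622543334960938, 426.63140869140625), 89.24993896484375)
10 [ 367.8 -503.8   10. ]
76.5 [ 413.9 -451.4   76.5]
(198, 215, 97, 79) ((246.0325164794922, 259.0976867675781), (89.5916519165039, 96.87737274169922), 99.60155487060547)
10 [ 451.6 -204.1   10. ]
76.5 [ 483.4 -203.    76.5]
(250, 47, 105, 137) ((301.2847595214844, 115.40109252929688), (105.43575286865234, 136.71153259277344), 0.46899324655532837)
10 [ 632.3 -223.8   10. ]
76.5 [ 633.1 -219.3   76.5]
knobend lean [[ 623.6 -198.4   96.3]] flat knob end [[ 453.3 -202.8   38. ]]
pegs [[ 647.8 -152.2   45.5]
 [ 584.5 -166.3   45.5]]
```

```bash
python3 - <<'E'
from h import *
import pickle
s,im=pickle.load(open("w1.pkl","rb"));C=cam("wrist",s)
P=onplane(C,[(301.8,47.0),(300.8,183.8)],76.5);d=P[0]-P[1];print(P.round(1),np.hypot(*d[:2]),np.degrees(np.arctan2(d[1],d[0])))
cv2.imwrite("pics/c2.png",cv2.resize(im[35:195,225:385],None,fx=3.7,fy=3.7,interpolation=cv2.INTER_CUBIC))
cv2.imwrite("pics/c3.png",cv2.resize(im[0:0+170,0:120],None,fx=3,fy=3,interpolation=cv2.INTER_CUBIC))
E
```

```text
[[ 687.6 -204.5   76.5]
 [ 572.5 -235.7   76.5]] 119.25433512963434 15.161635247608332
```

View pics/c2.png

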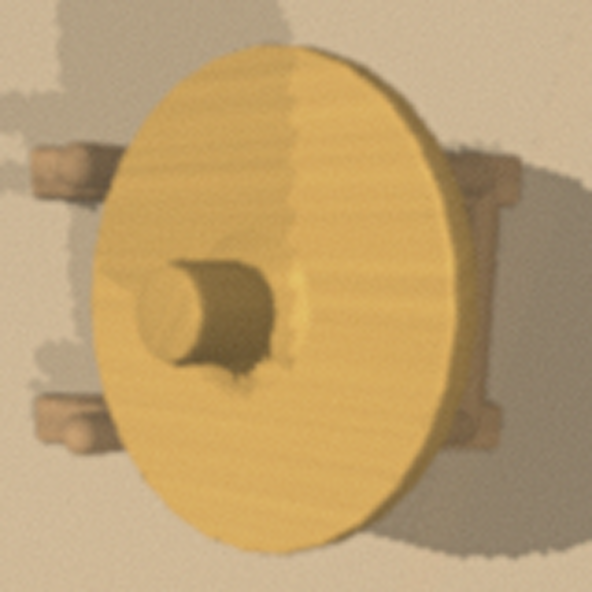

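The crop shows the knob end at about (270,119), the peg tips at (246,80) and (246.6,152), and the front face centre at about (299.3,115.5).

```bash
python3 - <<'E'
from h import *
import pickle
s,im=pickle.load(open("w1.pkl","rb"));C=cam("wrist",s)
f=onplane(C,[(299.3,115.5)],76.5)[0];k=onplane(C,[(270.1,119.3)],96.3)[0];p=onplane(C,[(246.1,79.6),(246.6,151.8)],47)
print(f,k,k-f);d=p[0]-p[1];print(p,np.hypot(*d[:2]),np.degrees(np.arctan2(d[1],d[0])))
for yaw in (13,15):
  y=np.array([-np.sin(np.radians(yaw)),np.cos(np.radians(yaw))]);print(yaw,f[:2]-3.5*y,k[:2]-23.3*y,p[:,:2].mean(0)-51.6*y)
# rack lids in crop region
E
```

```text
[ 632.61624001 -217.57740742   76.5       ] [ 623.70934456 -193.25338989   96.3       ] [-8.90689545 24.32401753 19.8       ]
[[ 651.36353566 -161.48185446   47.        ]
 [ 584.65162614 -177.42081806   47.        ]] 68.5895723271871 13.437334916988018
13 [ 633.4035687  -220.98770265] [ 628.95070412 -215.9562124 ] [ 629.61505531 -219.7288316 ]
15 [ 633.52210667 -220.95814782] [ 629.73982831 -215.75946165] [ 631.36264363 -219.2931089 ]
```

Seat ≈ (631,-219.5), yaw ≈ 14.5°. The plan is to straddle the rim from above, swing the lid up about the pegs with the rear finger, then close.

Emit:
{"fn": "step_arm", "kwargs": {
  "plan": [
    [[6.9,5.2,4,0,0.5],[6.9,5.2,6,0,0.5],[6.9,5.2,7,0,0.5],[6.9,5.2,8.5,0,0.5],[6.9,5.2,10,0,0.5],[6.9,5.2,11.5,0,0.5],[6.9,5.2,12.5,0,0.5],[6.9,5.2,12.95,0,0.5],[6.9,5.2,12.95,0,0.5],[6.9,5.2,12.95,0,0.5]]
  ]
}}

```text
time_s: 2.7
ee_pos: [639.9, -250.8, 122.0]
ee_rot: [180.0, -0.1, 14.5]
force: [0.5, -0.4, 0.5]
gripper_width: 45.3
gripper_force: 0.0
```

```bash
python3 - <<'E'
from h import *
cv2.imwrite("pics/w2.png",grab_frame("wrist"))
E
```

```text
(no output)
```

View pics/w2.png

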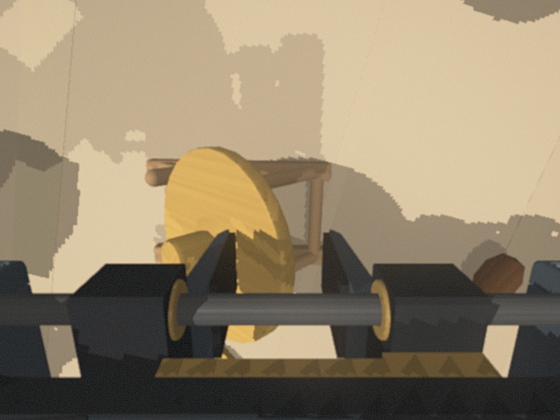

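The left finger is between the knob (185,250) and the disc, and the right finger is clear behind the rim at (340,240), with no contact. Now the swing-up and close.

Emit:
{"fn": "step_arm", "kwargs": {
  "plan": [
    [[0,-0.5,-0.1,0,0.42],[0,-1.0,-0.3,0,0.38],[0,-1.6,-0.5,0,0.35],[0,-2.2,-0.7,0,0.33],[0,-2.8,-0.9,0,0.31],[0,-3.4,-1.1,0,0.29],[0,-4.0,-1.2,0,0.27],[0,-4.7,-1.3,0,0.25],[0,-5.4,-1.3,0,0.22],[0,-6.0,-1.4,0,0.19],[0,-6.4,-1.4,0,0.17],[0,-6.4,-1.4,0,0.05],[0,-6.4,-1.4,0,0],[0,-6.4,-1.4,0,0],[0,-6.4,-1.4,0,0],[0,-6.4,-1.4,0,0]]
  ],
  "newtons": 20
}}

```text
time_s: 4.75
ee_pos: [622.9, -186.8, 135.1]
ee_rot: [-179.7, 0.0, 14.4]
force: [-1.0, 5.5, 1.8]
gripper_width: 10.9
gripper_force: 19.8
```

```bash
python3 - <<'E'
from h import *
a=grab_frame("wrist");b=grab_frame("scene")[190:300,140:420]
b=cv2.resize(b,(560,220),interpolation=cv2.INTER_CUBIC)
cv2.imwrite("pics/w3.png",cv2.resize(np.vstack([a[100:400],b]),None,fx=1,fy=1))
E
```

```text
(no output)
```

View pics/w3.png

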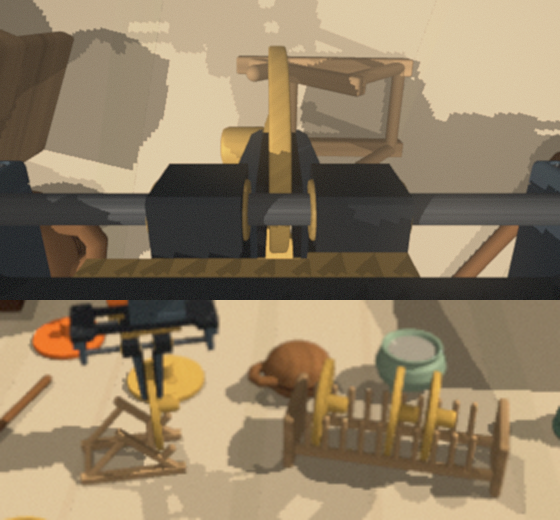

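The lid is held upright with a 10.9 mm opening at 19.8 N, knob to the left. I lift it and go to a viewing pose by the rack.

Emit:
{"fn": "step_arm", "kwargs": {
  "plan": [
    [[0,0,-1,0,0],[0,0,-3,0,0],[0,0,-6,0,0],[0,0,-10,0,0],[0,0,-14,0,0],[-0.5,-5,-14,0.08,0],[-1,-10,-14,0.16,0],[-1.5,-15,-14,0.24,0],[-2,-20,-14,0.32,0],[-2.2,-25,-14,0.4,0],[-2.3,-30,-14,0.424,0],[-2.5,-35,-14,0.424,0],[-2.5,-38,-14,0.424,0],[-2.5,-39.7,-14,0.424,0],[-2.5,-39.7,-14,0.424,0],[-2.5,-39.7,-14,0.424,0],[-2.5,-39.7,-14,0.424,0]]
  ]
}}

```text
time_s: 6.98
ee_pos: [500.4, 188.3, 275.4]
ee_rot: [180.0, -0.0, -9.9]
force: [-0.0, -0.5, -3.0]
gripper_width: 9.8
gripper_force: 20.0
```

```bash
python3 - <<'E'
from h import *
import pickle
s=state();im=grab_frame("wrist");pickle.dump((s,im),open("w4.pkl","wb"));print(s["ee_pos"],s["ee_rot"])
cv2.imwrite("pics/w4.png",cv2.resize(im[:300],(800,429),interpolation=cv2.INTER_CUBIC))
E
```

```text
[500.35432347 188.28383869 275.39523893] [ 1.79963128e+02 -1.64666438e-02 -9.89577777e+00]
```

View pics/w4.png

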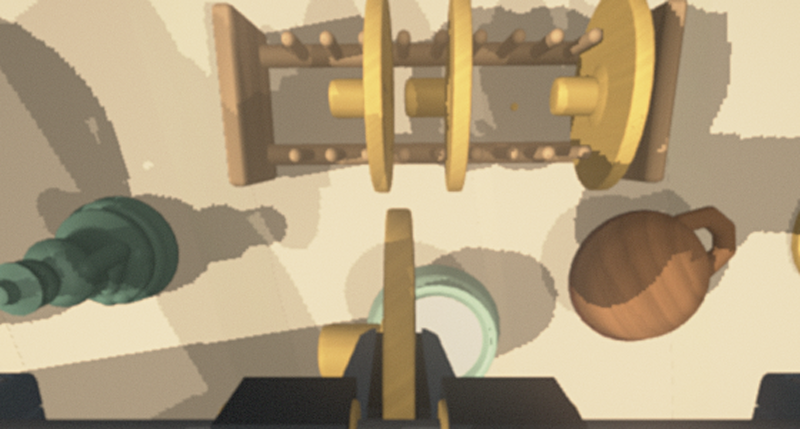

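The picture shows gap5's tines at (290,38–156) and (330,38–156), left of the lids at 378 and 458. Gap2's tines are near (482–515, 45–153). The held lid is vertical with its knob to the left. Next I zoom in on both sets of tine tops.

```bash
python3 - <<'E'
from h import *
import pickle
s,im=pickle.load(open("w4.pkl","rb"))
a=im[15:120,175:265];b=im[15:120,320:425]
f=lambda x:cv2.resize(x,None,fx=4.1,fy=4.1*1.36,interpolation=cv2.INTER_CUBIC)
o=cv2.resize(np.hstack([a,b]),None,fx=4,fy=4,interpolation=cv2.INTER_CUBIC);print(o.shape)
cv2.imwrite("pics/c5.png",o)
E
```

```text
(420, 780, 3)
```

View pics/c5.png

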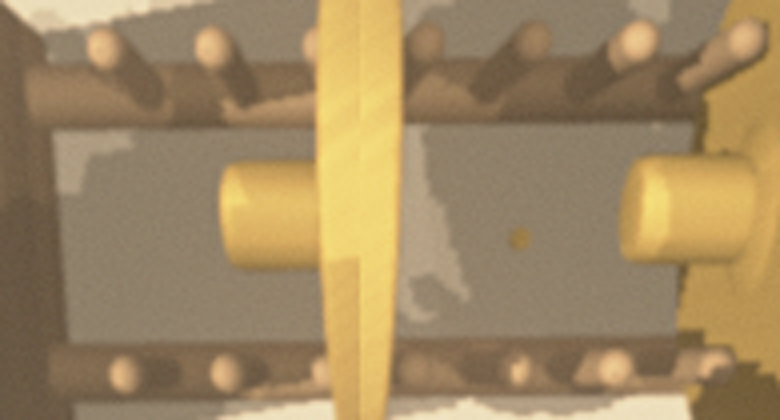

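Tine tops in crop pixels: gap5 far (102,44) and (211,44), near (125,374) and (227,372). Gap2 far (534,40) and (637,42), near (518,370) and (617,370).

```bash
python3 - <<'E'
from h import *
import pickle
s,im=pickle.load(open("w4.pkl","rb"));C=cam("wrist",s)
cr=np.array([(102,44),(211,44),(125,374),(227,372),(534,40),(637,42),(518,370),(617,370)],float)
px=cr/4+[175,15];px[4:,0]+=55
P=onplane(C,px,82)[:,:2]
R=np.array([(35,108),(35,84),(-35,108),(-35,84),(35,-36),(35,-60),(-35,-36),(-35,-60)],float)
# rigid fit (Kabsch)
mP,mR=P.mean(0),R.mean(0);U,S,V=np.linalg.svd((R-mR).T@(P-mP));Q=(U@V).T
print(P.round(1));t=mP-Q@mR;print("res",(P-(R@Q.T+t)).round(1).tolist());yaw=np.degrees(np.arctan2(Q[1,0],Q[0,0]));print("yaw",yaw,"origin",t)
for g in (96,-48):print(g,Q@[0,g]+t)
# held lid top edge: expected
print(proj(C,[s["ee_pos"]+[0,0,-3]]))
E
```

```text
[[658.1 232. ]
 [654.  208.1]
 [588.3 243.1]
 [584.7 219.2]
 [634.1  88.9]
 [629.8  66.4]
 [564.4 100. ]
 [560.4  76.9]]
res [[0.5, 0.6], [0.3, 0.4], [-0.2, 0.2], [0.1, -0.0], [0.3, -0.5], [-0.1, 0.7], [-0.4, -0.9], [-0.5, -0.4]]
yaw -9.468313375862206 origin [605.29294558 130.66481401]
96 [621.08514999 225.3569799 ]
-48 [597.39684338  83.31873107]
[[279.94889079 278.31565957]]
```

```bash
python3 - <<'E'
from h import *
a=np.radians(-9.47);Q=np.array([[np.cos(a),-np.sin(a)],[np.sin(a),np.cos(a)]]);o=np.array([605.3,130.7])
def W(x,y,z):return [*(Q@[x,y]+o),z]
T=[W(55,147,86),W(-55,147,86),W(-55,147,0),W(55,-131,86),W(-55,-131,86),W(0,48,140),W(60,48,80),W(-60,48,80),W(0,81,80),W(0,-63,80)]
print(((proj(cam("top"),T)-[165,105])*3.6).round(0).tolist())
print(proj(cam("scene"),T).round(0).tolist())
E
```

```text
[[69.0, 42.0], [44.0, 176.0], [64.0, 201.0], [419.0, 92.0], [398.0, 229.0], [172.0, 108.0], [195.0, 55.0], [169.0, 203.0], [140.0, 122.0], [322.0, 149.0]]
[[392.0, 265.0], [392.0, 239.0], [387.0, 263.0], [284.0, 250.0], [292.0, 226.0], [356.0, 230.0], [352.0, 263.0], [355.0, 235.0], [366.0, 250.0], [312.0, 243.0]]
```

The fit residuals are under 1 mm, and the projection onto the top view agrees with the boards, lids and knob. I move over gap5 and start down.

Emit:
{"fn": "step_arm", "kwargs": {
  "plan": [
    [[4,-2,0,0,0],[8,-4,0,0,0],[11.25,-5.73,0,-0.007,0],[11.25,-5.73,0,-0.007,0],[11.25,-5.73,2,-0.007,0],[11.25,-5.73,4,-0.007,0],[11.25,-5.73,6,-0.007,0],[11.25,-5.73,7.5,-0.007,0],[11.25,-5.73,9,-0.007,0],[11.25,-5.73,10,-0.007,0],[11.25,-5.73,11,-0.007,0],[11.25,-5.73,12,-0.007,0],[11.25,-5.73,12.5,-0.007,0],[11.25,-5.73,12.5,-0.007,0],[11.25,-5.73,12.5,-0.007,0]]
  ]
}}

```text
time_s: 8.9
ee_pos: [620.9, 226.8, 150.8]
ee_rot: [-180.0, -0.1, -9.4]
force: [1.3, -0.3, -2.1]
gripper_width: 10.0
gripper_force: 20.0
```

Emit:
{"fn": "step_arm", "kwargs": {
  "plan": [
    [[0,0.08,0.3,0,0],[0,0.08,0.6,0,0],[0,0.08,0.9,0,0],[0,0.08,1.2,0,0],[0,0.08,1.5,0,0],[0,0.08,1.8,0,0],[0,0.08,1.8,0,0],[0,0.08,1.8,0,0]]
  ]
}}

```text
time_s: 9.9
ee_pos: [620.5, 226.0, 132.5]
ee_rot: [-180.0, -0.0, -9.4]
force: [-0.2, 0.6, -2.5]
gripper_width: 9.7
gripper_force: 20.0
```

Emit:
{"fn": "step_arm", "kwargs": {
  "plan": [
    [[0,0,0.15,0,0],[0,0,0.3,0,0],[0,0,0.45,0,0],[0,0,0.6,0,0],[0,0,0.6,0,0]]
  ]
}}

```text
time_s: 10.52
ee_pos: [620.9, 226.0, 127.1]
ee_rot: [-180.0, -0.1, -9.4]
force: [-0.1, 0.7, 0.4]
gripper_width: 9.9
gripper_force: 20.0
```

Emit:
{"fn": "step_arm", "kwargs": {
  "plan": [
    [[0,0,0.1,0,0],[0,0,0.15,0,0],[0,0,0.15,0,0]]
  ]
}}

```text
time_s: 10.9
ee_pos: [621.2, 226.0, 126.9]
ee_rot: [-180.0, -0.2, -9.4]
force: [-1.0, -2.0, 8.0]
gripper_width: 9.6
gripper_force: 20.0
```

Seated, with 8 N of upward force. Release gently and rise.

Emit:
{"fn": "step_arm", "kwargs": {
  "plan": [
    [[0,0,0.05,0,0.16],[0,0,0.05,0,0.22],[0,0,0.05,0,0.3],[0,0,0.05,0,0.3],[0,0,-1,0,0.3],[0,0,-3,0,0.3],[0,0,-6,0,0.4],[0,0,-10,0,0.6],[0,0,-13,0,0.6],[0,0,-13,0,0.6]]
  ],
  "newtons": 10
}}

```text
time_s: 12.15
ee_pos: [621.7, 226.4, 258.7]
ee_rot: [-179.8, -0.4, -9.4]
force: [0.1, -0.0, -0.9]
gripper_width: 54.8
gripper_force: 0.0
```

```bash
python3 - <<'E'
from h import *
a=grab_frame("wrist");b=grab_frame("scene")[190:300,200:480]
cv2.imwrite("pics/w6.png",np.vstack([a[60:400],cv2.resize(b,(560,220),interpolation=cv2.INTER_CUBIC)]))
E
```

```text
(no output)
```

View pics/w6.png

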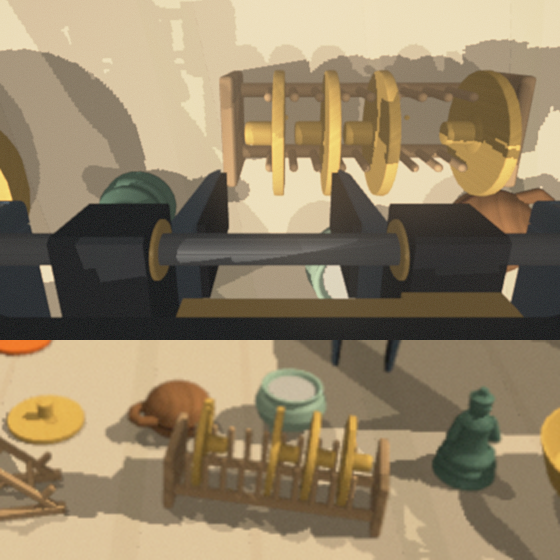

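The lid stands square in gap5 (wrist image, x≈278) and the neighbours are unmoved. The flat lid is at scene crop (45,418). I go there with the fingers turned to close along the easel's x, and measure it from a clear view.

Emit:
{"fn": "step_arm", "kwargs": {
  "plan": [
    [[-0.5,5,0,-0.16,0.6],[-1,10,0,-0.33,0.6],[-1.5,15,0,-0.5,0.6],[-2,20,0,-0.67,0.6],[-2.5,25,0,-0.84,0.6],[-3,30,0,-1.01,0.6],[-3.5,35,0,-1.18,0.6],[-4,40,0,-1.35,0.6],[-4.5,45,0,-1.52,0.6],[-5,50,0,-1.69,0.6],[-5.7,54.4,0,-1.86,0.6],[-5.7,54.4,0,-1.988,0.6],[-5.7,54.4,0,-1.988,0.6],[-5.7,54.4,0,-1.988,0.6],[-5.7,54.4,0,-1.988,0.6],[-5.7,54.4,0,-1.988,0.6]]
  ]
}}

```text
time_s: 14.25
ee_pos: [475.4, -301.0, 254.9]
ee_rot: [-180.0, 0.0, 104.5]
force: [0.4, 0.1, -0.2]
gripper_width: 54.5
gripper_force: 0.0
```

```bash
python3 - <<'E'
from h import *
import pickle
s=state();im=grab_frame("wrist");t=grab_frame("top");pickle.dump((s,im,t),open("w7.pkl","wb"));C=cam("wrist",s)
print(s["ee_pos"],s["ee_rot"],s["qpos"])
for C,im,zs in ((C,im,(10,)),(cam("top"),t,(10,))):
  m=cv2.inRange(cv2.cvtColor(im,cv2.COLOR_BGR2HSV),(15,115,60),(30,255,255))
  m=cv2.morphologyEx(m,cv2.MORPH_OPEN,np.ones((3,3)))
  cs,_=cv2.findContours(m,cv2.RETR_EXTERNAL,cv2.CHAIN_APPROX_NONE)
  for c in cs:
    if cv2.contourArea(c)<500: continue
    e=cv2.fitEllipse(cv2.convexHull(c));X=onplane(C,[e[0]],10)[0]
    if abs(X[0]-452)<60 and abs(X[1]+204)<60: 
        P=onplane(C,cv2.convexHull(c).reshape(-1,2),10)[:,:2];cc,r=cv2.minEnclosingCircle(P.astype(np.float32));print(cv2.boundingRect(c),e,X.round(1),cc,r)
print(proj(cam("wrist",s),[[452,-204,38],[452,-204,10]]))
E
```

```text
[ 475.4232123  -300.97707311  254.92855657] [-1.79996844e+02  1.52580533e-03  1.04511372e+02] [-3.35059509e+01  1.65533688e+01  8.94200996e+01 -3.50169665e-03
  7.40275083e+01 -4.80163591e+01]
(221, 25, 111, 117) ((275.760009765625, 82.6720962524414), (110.40485382080078, 117.20734405517578), 179.06861877441406) [ 447.4 -202.1   10. ] (448.06011962890625, -204.75582885742188) 59.376304626464844
(330, 181, 40, 40) ((349.7472229003906, 200.60665893554688), (39.93873977661133, 40.70809555053711), 122.05648040771484) [ 447.3 -204.1   10. ] (447.6136474609375, -204.22232055664062) 59.52703857421875
[[279.57170557  84.1262263 ]
 [279.51828189  85.60192651]]
```

Both views agree that the flat lid is at (447.8,-204.4), radius 59.4 (true 60). I go down on the knob, overlapping its top 12 mm, and grip.

Emit:
{"fn": "step_arm", "kwargs": {
  "plan": [
    [[5,-0.15,3,0,0.6],[10.04,-0.26,6,0,0.6],[10.04,-0.26,10,0,0.6],[10.04,-0.26,14,0,0.6],[10.04,-0.26,17,0,0.6],[10.04,-0.26,19,0,0.6],[10.04,-0.26,20.7,0,0.6],[10.04,-0.26,20.7,0,0.6],[10.04,-0.26,20.7,0,0.3],[10.04,-0.26,20.7,0,0.1],[10.04,-0.26,20.7,0,0],[10.04,-0.26,20.7,0,0],[10.04,-0.26,20.7,0,0]]
  ],
  "newtons": 12
}}

```text
time_s: 15.98
ee_pos: [447.7, -205.0, 48.4]
ee_rot: [180.0, 0.0, 104.5]
force: [-2.0, 0.0, 5.1]
gripper_width: 23.1
gripper_force: 12.0
```

Knob held (23.1 mm opening). I lift and carry it above the easel.

Emit:
{"fn": "step_arm", "kwargs": {
  "plan": [
    [[0,0,-1,0,0],[0,0,-3,0,0],[0,0,-6,0,0],[0,0,-9,0,0],[0,0,-11.2,0,0],[-1,3,-11.2,0,0],[-2,7,-11.2,0,0],[-3.5,11,-11.2,0,0],[-5.1,15,-11.2,0,0],[-5.1,17.4,-11.2,0,0],[-5.1,17.4,-11.2,0,0],[-5.1,17.4,-11.2,0,0],[-5.1,17.4,-11.2,0,0]]
  ]
}}

```text
time_s: 17.6
ee_pos: [627.7, -210.8, 160.0]
ee_rot: [-179.9, -0.0, 104.5]
force: [0.2, -0.1, -3.4]
gripper_width: 23.3
gripper_force: 12.0
```

```bash
python3 - <<'E'
from h import *
import pickle
s=state();im=grab_frame("wrist");C=cam("wrist",s);print(s["ee_pos"],s["ee_rot"])
m=cv2.inRange(cv2.cvtColor(im,cv2.COLOR_BGR2HSV),(15,115,60),(30,255,255))
m=cv2.morphologyEx(m,cv2.MORPH_OPEN,np.ones((3,3)))
for c in cv2.findContours(m,cv2.RETR_EXTERNAL,cv2.CHAIN_APPROX_NONE)[0]:
    if cv2.contourArea(c)>800: print(cv2.boundingRect(c),cv2.contourArea(c))
# expected disc rim (top face 38 below TCP)
z=s["ee_pos"][2]-38; a=np.linspace(0,2*np.pi,72)
p=proj(C,np.c_[s["ee_pos"][0]+60*np.cos(a),s["ee_pos"][1]+60*np.sin(a),0*a+z]);print("expect",p.min(0),p.max(0))
E
```

```text
[ 627.74652269 -210.7900282   160.00942303] [-1.79947672e+02 -1.87444577e-02  1.04469752e+02]
(105, 352, 343, 26) 6424.5
(451, 326, 67, 52) 3009.5
(517, 157, 43, 104) 3252.0
(178, 143, 203, 150) 19700.5
expect [173.58723514 144.37768623] [380.89774155 336.90893184]
```

The lid hangs level where expected (top edge at row 143 against 144). I tilt it onto the prongs: lower it so the prong ends raise its rear edge while the knob pivots in the pads.

Emit:
{"fn": "step_arm", "kwargs": {
  "plan": [
    [[0,0,1.2,0,0],[0,0,2.2,0,0],[0,0,2.7,0,0],[0.05,0,2.95,0,0],[0.25,0,3.15,0,0],[0.42,0,3.37,0,0],[0.55,0,3.6,0,0],[0.66,0,3.87,0,0],[0.74,0,4.1,0,0],[0.83,0,4.37,0,0],[0.83,0,4.37,0,0]]
  ],
  "newtons": 8
}}

```text
time_s: 19.02
ee_pos: [626.3, -201.1, 116.0]
ee_rot: [-180.0, -0.2, 104.5]
force: [-3.2, 5.5, 2.1]
gripper_width: 23.6
gripper_force: 8.0
```

```bash
cat >> h.py <<'E'
def tilt(seat=(631,-219.5),yaw=14.5,h=32.2,dz=16):
    """lid silhouette box in the wrist view against predictions for tilts about the grip"""
    s=state();im=grab_frame("wrist");C=cam("wrist",s)
    m=cv2.inRange(cv2.cvtColor(im,cv2.COLOR_BGR2HSV),(15,115,60),(30,255,255))
    m=cv2.morphologyEx(m,cv2.MORPH_OPEN,np.ones((3,3)))
    c=[c for c in cv2.findContours(m,cv2.RETR_EXTERNAL,cv2.CHAIN_APPROX_NONE)[0] if cv2.contourArea(c)>5000 and cv2.boundingRect(c)[1]<320]
    print("seen",[cv2.boundingRect(x) for x in c])
    w=np.radians(yaw);ex=np.array([np.cos(w),np.sin(w),0]);ey=np.array([-np.sin(w),np.cos(w),0]);ez=np.array([0,0,1.])
    G=s["ee_pos"]-[0,0,dz];a=np.linspace(0,2*np.pi,72)[:,None]
    for th in (0,15,30,38,45):
        q=np.radians(th);n=np.sin(q)*ey+np.cos(q)*ez;t=np.cos(q)*ey-np.sin(q)*ez
        p=proj(C,G-(h-10)*n+60*(np.cos(a)*ex+np.sin(a)*t));print(th,"cols",p[:,0].min().round(),p[:,0].max().round(),"top row",p[:,1].min().round())
E
python3 -c "
from h import *
tilt()"
```

```text
seen [(177, 166, 203, 128)]
0 cols 174.0 381.0 top row 144.0
15 cols 175.0 380.0 top row 155.0
30 cols 174.0 381.0 top row 171.0
38 cols 173.0 381.0 top row 181.0
45 cols 172.0 382.0 top row 190.0
```

The lid has tilted to about 26° (top row 166), as planned. I continue to 45°.

Emit:
{"fn": "step_arm", "kwargs": {
  "plan": [
    [[0.03,0,0.2,0,0],[0.05,0,0.4,0,0],[0.07,0,0.55,0,0],[0.09,0,0.7,0,0],[0.09,0,0.7,0,0]]
  ]
}}

```text
time_s: 19.7
ee_pos: [626.3, -202.5, 111.6]
ee_rot: [180.0, 0.1, 104.5]
force: [-6.1, 1.1, 10.7]
gripper_width: 23.6
gripper_force: 8.0
```

```bash
python3 -c "
from h import *
tilt()"
```

```text
seen [(175, 167, 207, 127)]
0 cols 174.0 381.0 top row 144.0
15 cols 174.0 380.0 top row 155.0
30 cols 174.0 380.0 top row 170.0
38 cols 173.0 381.0 top row 180.0
45 cols 172.0 382.0 top row 189.0
```

The tilt stopped at about 27° with 10.7 N upward, and by the geometry the front rim is on the peg ends. I back up the slope a little and lower again.

Emit:
{"fn": "step_arm", "kwargs": {
  "plan": [
    [[0,0,-0.4,0,0],[-0.3,0,-0.8,0,0],[-0.7,0,-1.2,0,0],[-1.0,0,-1.2,0,0],[-1.0,0,-1.2,0,0],[-1.0,0,-1.2,0,0]]
  ]
}}

```text
time_s: 20.5
ee_pos: [628.9, -211.4, 120.9]
ee_rot: [-180.0, -0.0, 104.5]
force: [-0.5, 0.6, -3.3]
gripper_width: 23.8
gripper_force: 8.0
```

```bash
python3 -c "
from h import *
tilt(h=27)"
```

```text
seen [(176, 166, 206, 128)]
0 cols 171.0 383.0 top row 145.0
15 cols 172.0 383.0 top row 154.0
30 cols 171.0 383.0 top row 168.0
38 cols 170.0 384.0 top row 177.0
45 cols 169.0 385.0 top row 185.0
```

Emit:
{"fn": "step_arm", "kwargs": {
  "plan": [
    [[0.17,0,0.12,0,0],[0.34,0,0.24,0,0],[0.46,0,0.41,0,0],[0.58,0,0.58,0,0],[0.69,0,0.78,0,0],[0.8,0,0.98,0,0],[0.8,0,0.98,0,0],[0.8,0,0.98,0,0]]
  ]
}}

```text
time_s: 21.55
ee_pos: [627.2, -203.7, 111.8]
ee_rot: [180.0, 0.0, 104.5]
force: [-0.2, 1.1, -0.7]
gripper_width: 23.6
gripper_force: 8.0
```

```bash
python3 -c "
from h import *
tilt()"
```

```text
seen [(176, 171, 206, 123)]
0 cols 174.0 381.0 top row 144.0
15 cols 174.0 380.0 top row 155.0
30 cols 174.0 380.0 top row 171.0
38 cols 173.0 381.0 top row 180.0
45 cols 172.0 382.0 top row 189.0
```

Tilt is about 30–35° with light contact. The geometry says the pegs and prong ends both help from here, so I continue gently.

Emit:
{"fn": "step_arm", "kwargs": {
  "plan": [
    [[-0.05,0,0.1,0,0],[-0.05,0,0.2,0,0],[0,0,0.3,0,0],[0.05,0,0.4,0,0],[0.05,0,0.4,0,0]]
  ]
}}

```text
time_s: 22.22
ee_pos: [627.1, -203.3, 109.3]
ee_rot: [179.9, 0.1, 104.5]
force: [-3.6, 2.7, 9.1]
gripper_width: 23.6
gripper_force: 8.0
```

```bash
python3 -c "
from h import *
tilt()"
```

```text
seen [(175, 175, 207, 119)]
0 cols 174.0 381.0 top row 144.0
15 cols 174.0 380.0 top row 155.0
30 cols 174.0 380.0 top row 170.0
38 cols 173.0 381.0 top row 180.0
45 cols 172.0 382.0 top row 189.0
```

Emit:
{"fn": "step_arm", "kwargs": {
  "plan": [
    [[0.05,0,0.1,0,0],[0.1,0,0.2,0,0],[0.15,0,0.3,0,0],[0.2,0,0.4,0,0],[0.2,0,0.4,0,0]]
  ]
}}

```text
time_s: 22.9
ee_pos: [627.1, -203.4, 107.6]
ee_rot: [179.9, 0.3, 104.5]
force: [-5.4, -1.1, 17.0]
gripper_width: 23.4
gripper_force: 10.7
```

```bash
python3 -c "
from h import *
tilt()"
```

```text
seen [(175, 175, 208, 119)]
0 cols 173.0 381.0 top row 144.0
15 cols 174.0 380.0 top row 155.0
30 cols 174.0 380.0 top row 170.0
38 cols 173.0 381.0 top row 180.0
45 cols 172.0 382.0 top row 189.0
```

The lid is jamming with its rim too low on the pegs (a too large). I back up the slope about 10 mm and roll it down again from there.

Emit:
{"fn": "step_arm", "kwargs": {
  "plan": [
    [[0,0,-0.4,0,0],[-0.4,0,-0.8,0,0],[-0.8,0,-1.3,0,0],[-1.2,0,-1.5,0,0],[-1.2,0,-1.5,0,0],[-1.1,0,-1.3,0,0],[-1.0,0,-1.1,0,0],[-0.95,0,-0.9,0,0],[-0.9,0,-0.75,0,0],[-0.8,0,-0.6,0,0],[-0.8,0,-0.6,0,0]]
  ],
  "newtons": 8
}}

```text
time_s: 24.32
ee_pos: [628.9, -209.0, 112.1]
ee_rot: [179.9, 0.1, 104.5]
force: [-2.7, 1.4, 8.1]
gripper_width: 23.7
gripper_force: 12.2
```

```bash
python3 -c "
from h import *
tilt()"
```

```text
seen [(175, 176, 207, 118)]
0 cols 173.0 381.0 top row 144.0
15 cols 174.0 380.0 top row 155.0
30 cols 174.0 380.0 top row 170.0
38 cols 173.0 381.0 top row 180.0
45 cols 172.0 382.0 top row 189.0
```

It is resting on the prongs at about 35° with its centre ahead of the prong ends. I loosen to 3 N so it can settle in the fingers, then open.

Emit:
{"fn": "step_arm", "kwargs": {
  "plan": [
    [[0,0,0,0,0],[0.1,0,0.1,0,0],[0.2,0,0.2,0,0],[0.2,0,0.2,0,0]]
  ],
  "newtons": 3
}}

```text
time_s: 24.88
ee_pos: [629.0, -207.1, 110.3]
ee_rot: [179.8, 0.1, 104.5]
force: [-2.0, 1.9, 8.0]
gripper_width: 23.9
gripper_force: 8.3
```

```bash
python3 -c "
from h import *
tilt()"
```

```text
seen [(175, 177, 207, 117)]
0 cols 173.0 380.0 top row 144.0
15 cols 174.0 380.0 top row 155.0
30 cols 173.0 380.0 top row 170.0
38 cols 173.0 381.0 top row 180.0
45 cols 172.0 382.0 top row 189.0
```

Emit:
{"fn": "step_arm", "kwargs": {
  "plan": [
    [[0.2,0,0.2,0,0.27],[0.2,0,0.15,0,0.29],[0.2,0,0.1,0,0.31],[0.2,0,0.0,0,0.33],[0.2,0,-0.1,0,0.35],[0.2,0,-0.2,0,0.38],[0.2,0,-0.3,0,0.4],[0.2,0,-0.3,0,0.4]]
  ]
}}

```text
time_s: 25.92
ee_pos: [626.8, -205.7, 109.9]
ee_rot: [-179.9, 0.0, 104.5]
force: [-0.4, 0.2, -0.5]
gripper_width: 36.7
gripper_force: 0.3
```

```bash
python3 -c "
from h import *
tilt()"
```

```text
seen [(180, 180, 205, 114)]
0 cols 174.0 381.0 top row 144.0
15 cols 175.0 380.0 top row 155.0
30 cols 174.0 381.0 top row 171.0
38 cols 173.0 381.0 top row 180.0
45 cols 172.0 382.0 top row 189.0
```

Released with no force. I rise and return to the first wrist-view pose to compare silhouettes.

Emit:
{"fn": "step_arm", "kwargs": {
  "plan": [
    [[0,0,-1,0,0.4],[0,0,-3,0,0.45],[0,0,-7,0,0.5],[0,0,-12,0,0.5],[0.2,-2,-14.06,0.17,0.5],[0.5,-5,-14.06,0.34,0.5],[0.52,-6.87,-14.06,0.51,0.5],[0.52,-6.87,-14.06,0.68,0.5],[0.52,-6.87,-14.06,0.85,0.5],[0.52,-6.87,-14.06,1.02,0.5],[0.52,-6.87,-14.06,1.19,0.5],[0.52,-6.87,-14.06,1.36,0.5],[0.52,-6.87,-14.06,1.571,0.5],[0.52,-6.87,-14.06,1.571,0.5],[0.52,-6.87,-14.06,1.571,0.5]]
  ],
  "newtons": 20
}}

```text
time_s: 27.85
ee_pos: [559.6, -217.5, 251.4]
ee_rot: [180.0, -0.0, 14.6]
force: [-0.7, -0.3, 0.3]
gripper_width: 45.4
gripper_force: 0.0
```

```bash
cat >> h.py <<'E'
def easel():
    s=state();im=grab_frame("wrist");C=cam("wrist",s);print(s["ee_pos"].round(1),s["ee_rot"].round(1))
    m=cv2.inRange(cv2.cvtColor(im,cv2.COLOR_BGR2HSV),(15,115,60),(30,255,255))
    m=cv2.morphologyEx(m,cv2.MORPH_OPEN,np.ones((3,3)))
    for c in cv2.findContours(m,cv2.RETR_EXTERNAL,cv2.CHAIN_APPROX_NONE)[0]:
        if cv2.contourArea(c)>5000 and cv2.boundingRect(c)[1]<200:
            e=cv2.fitEllipse(cv2.convexHull(c));print(cv2.boundingRect(c),np.round(e[0],1),np.round(e[1],1),round(e[2],1),onplane(C,[e[0]],76.5).round(1))
    return s,im,C,m
E
python3 - <<'E'
from h import *
s,im,C,m=easel()
cv2.imwrite("pics/w8.png",im)
# same scene w1 for reference
o=np.array([631,-219.5]);w=np.radians(14.5);ex=np.array([np.cos(w),np.sin(w),0]);ey=np.array([-np.sin(w),np.cos(w),0]);ez=np.array([0,0,1.])
a=np.linspace(0,2*np.pi,90)[:,None]
for th in (30,38,45,52):
    q=np.radians(th);n=np.sin(q)*ey+np.cos(q)*ez;t=np.cos(q)*ey-np.sin(q)*ez
    c=np.array([631,-219.5,73])
    p=np.vstack([proj(C,c+k*n+60*(np.cos(a)*ex+np.sin(a)*t)) for k in(-5,5)]);print(th,p.min(0).round(),(p.max(0)-p.min(0)).round())
E
```

```text
[ 559.6 -217.5  251.4] [180.   -0.   14.6]
(251, 45, 106, 137) [303.  113.2] [105.9 137.1] 1.2 [[ 636.3 -219.9   76.5]]
30 [244.  46.] [124. 138.]
38 [249.  46.] [116. 138.]
45 [253.  46.] [108. 138.]
52 [259.  46.] [ 97. 139.]
```

The silhouette box is (251,45,106×137), against (250,47,105×137) for the first lid, so this one is seated at 45°. I repeat the proven regrip.

Emit:
{"fn": "step_arm", "kwargs": {
  "plan": [
    [[7.0,5.2,4,0,0.5],[7.0,5.2,6,0,0.5],[7.0,5.2,7,0,0.5],[7.0,5.2,8.5,0,0.5],[7.0,5.2,10,0,0.5],[7.0,5.2,11.5,0,0.5],[7.0,5.2,12.5,0,0.5],[7.0,5.2,12.97,0,0.5],[7.0,5.2,12.97,0,0.5],[7.0,5.2,12.97,0,0.5]]
  ]
}}

```text
time_s: 29.15
ee_pos: [640.7, -250.3, 121.9]
ee_rot: [180.0, -0.1, 14.5]
force: [-0.7, -0.1, 0.9]
gripper_width: 45.6
gripper_force: 0.0
```

Emit:
{"fn": "step_arm", "kwargs": {
  "plan": [
    [[0,-0.5,-0.1,0,0.42],[0,-1.0,-0.3,0,0.38],[0,-1.6,-0.5,0,0.35],[0,-2.2,-0.7,0,0.33],[0,-2.8,-0.9,0,0.31],[0,-3.4,-1.1,0,0.29],[0,-4.0,-1.2,0,0.27],[0,-4.7,-1.3,0,0.25],[0,-5.4,-1.3,0,0.22],[0,-6.0,-1.4,0,0.19],[0,-6.4,-1.4,0,0.17],[0,-6.4,-1.4,0,0.05],[0,-6.4,-1.4,0,0],[0,-6.4,-1.4,0,0],[0,-6.4,-1.4,0,0],[0,-6.4,-1.4,0,0]]
  ],
  "newtons": 20
}}

```text
time_s: 31.15
ee_pos: [623.8, -186.4, 134.9]
ee_rot: [-179.7, 0.0, 14.4]
force: [-0.2, 5.3, 1.2]
gripper_width: 10.6
gripper_force: 19.8
```

The lid is held just as the first was (10.6 mm). I carry it to above gap2.

Emit:
{"fn": "step_arm", "kwargs": {
  "plan": [
    [[0,0,-1,0,0],[0,0,-3,0,0],[0,0,-6,0,0],[0,0,-10,0,0],[0,0,-14,0,0],[0.7,-4,-14,0.08,0],[1.4,-8,-14,0.16,0],[2.1,-13,-14,0.24,0],[2.8,-18,-14,0.32,0],[3.5,-22,-14,0.4,0],[4.16,-25,-14,0.417,0],[4.16,-26.77,-14,0.417,0],[4.16,-26.77,-14,0.417,0],[4.16,-26.77,-14,0.417,0],[4.16,-26.77,-14,0.417,0],[4.16,-26.77,-14,0.417,0]]
  ]
}}

```text
time_s: 33.15
ee_pos: [597.9, 80.5, 275.3]
ee_rot: [180.0, -0.0, -9.5]
force: [-0.4, 0.3, -2.5]
gripper_width: 10.0
gripper_force: 20.0
```

```bash
python3 - <<'E'
from h import *
for _ in range(3):
    s=state();grab_frame("wrist");print(s["ee_pos"].round(1),s["ee_rot"].round(1),s["force"].round(1),s["gripper_width"].round(1))
print(shift([597.4,83.3,275]))
E
```

```text
Traceback (most recent call last):
AttributeError: 'float' object has no attribute 'round'
```

Emit:
{"fn": "step_arm", "kwargs": {
  "plan": [
    [[-0.1,-0.26,2,0,0],[-0.1,-0.26,4,0,0],[-0.1,-0.26,6,0,0],[-0.1,-0.26,7,0,0],[-0.1,-0.26,7,0,0]]
  ]
}}

```text
time_s: 33.83
ee_pos: [596.9, 83.9, 204.8]
ee_rot: [180.0, 0.1, -9.4]
force: [0.2, 0.9, -2.6]
gripper_width: 9.9
gripper_force: 20.0
```

```bash
python3 - <<'E'
from h import *
for _ in range(4):
    s=state();grab_frame("wrist");print(s["ee_pos"].round(1),s["ee_rot"].round(1),s["force"].round(1),shift([597.4,83.4,150]).round(2))
E
```

```text
[596.9  83.9 204.8] [ 1.8e+02  1.0e-01 -9.4e+00] [ 0.2  0.9 -2.6] [0.   0.06 5.56]
[597.5  84.  205.6] [-180.    -0.    -9.4] [ 0.3  0.5 -2.8] [-0.03  0.08  5.61]
[597.7  84.1 206.1] [-1.8e+02 -1.0e-01 -9.4e+00] [ 0.4  1.1 -2.8] [-0.04  0.08  5.63]
[597.8  84.2 206.3] [-1.8e+02 -1.0e-01 -9.4e+00] [ 0.5 -0.6 -2.4] [-0.03  0.08  5.64]
```

Within 1 mm of gap2's line. I go down with a 0.5 mm correction.

Emit:
{"fn": "step_arm", "kwargs": {
  "plan": [
    [[0,0.06,1.5,0,0],[0,0.06,2.8,0,0],[0,0.06,4,0,0],[0,0.06,5,0,0],[0,0.06,5.6,0,0],[0,0.06,6.1,0,0],[0,0.06,6.6,0,0],[0,0.06,7,0,0],[0,0.06,7.3,0,0],[0,0.06,7.3,0,0],[0,0.06,7.3,0,0]]
  ]
}}

```text
time_s: 35.4
ee_pos: [597.2, 83.5, 132.5]
ee_rot: [-180.0, -0.0, -9.4]
force: [-0.7, -0.2, -3.3]
gripper_width: 10.3
gripper_force: 20.0
```

Emit:
{"fn": "step_arm", "kwargs": {
  "plan": [
    [[0,0,0.15,0,0],[0,0,0.3,0,0],[0,0,0.45,0,0],[0,0,0.6,0,0],[0,0,0.7,0,0],[0,0,0.7,0,0]]
  ]
}}

```text
time_s: 36.15
ee_pos: [598.1, 83.5, 127.2]
ee_rot: [-180.0, -0.2, -9.4]
force: [0.1, -1.1, 5.9]
gripper_width: 9.9
gripper_force: 20.0
```

Seated at the same height as the first lid (127 mm), on both rails. Release and rise.

Emit:
{"fn": "step_arm", "kwargs": {
  "plan": [
    [[0,0,0,0,0.16],[0,0,0,0,0.22],[0,0,0,0,0.3],[0,0,0,0,0.3],[0,0,-1,0,0.3],[0,0,-3,0,0.3],[0,0,-6,0,0.4],[0,0,-10,0,0.5],[-3,0,-14,0,0.5],[-8,0,-15,0,0.5],[-12,0,-15,0,0.5],[-12,0,-15,0,0.5],[-12,0,-15,0,0.5],[-12,0,-15,0,0.5]]
  ]
}}

```text
time_s: 37.9
ee_pos: [479.6, 103.0, 275.3]
ee_rot: [180.0, -0.0, -9.4]
force: [0.1, 0.5, 0.5]
gripper_width: 45.6
gripper_force: 0.0
```

```bash
python3 - <<'E'
from h import *
s=state();im=grab_frame("wrist");C=cam("wrist",s);print(s["ee_pos"],s["force"])
m=cv2.inRange(cv2.cvtColor(im,cv2.COLOR_BGR2HSV),(17,110,150),(30,255,255))
a=np.radians(-9.47);Q=np.array([[np.cos(a),-np.sin(a)],[np.sin(a),np.cos(a)]]);o=np.array([605.3,130.7])
# across row x=+40: at top rim part, brass run along row line at z=80+44.7 for each gap, vs expected faces
for x in (-40,0,40):
  z=80+np.sqrt(3600-x*x)
  for y in (96,48,0,-48,-96):
    ys=np.arange(y-14,y+14,0.25);p=proj(C,np.c_[(np.c_[x+0*ys,ys]@Q.T)+o,0*ys+z]).round().astype(int)
    ok=(p[:,1]>=0)&(p[:,1]<420)&(p[:,0]>=0)&(p[:,0]<560)
    if ok.all():
        h=ys[m[p[:,1],p[:,0]]>0]; print(x,y,len(h)*.25, (h.mean()-y).round(1) if len(h) else None)
# knob ends expected px and colour
K=[W for W in [[*(Q@[0,y+30]+o),86] for y in (96,48,0,-48,-96)]];p=proj(C,K).round().astype(int);print(p.tolist(),[int(m[v,u]) if 0<=v<420 and 0<=u<560 else None for u,v in p])
E
```

```text
[479.63231649 103.04343957 275.29985184] [0.09079631 0.485784   0.49960738]
-40 96 9.75 2.5
-40 48 10.0 4.1
-40 0 10.0 4.1
-40 -48 10.75 3.8
-40 -96 14.25 6.2
0 96 9.0 2.9
0 48 10.5 5.1
0 0 11.25 5.2
0 -48 14.25 0.7
0 -96 13.0 7.4
[[87, 60], [140, 60], [193, 60], [246, 60], [300, 60]] [255, 255, 255, 255, 255]
```

The new lids line up with the untouched neighbours: at x=-40 their offsets are 2.5 and 3.8 mm, against 4.1, 4.1 and 6.2 mm. Brass shows at every +y knob position, and the arm is clear.

```bash
python3 -c "
from workcell import *
print(job_done())"
```

```text
the job is handed in; nothing more can be done
None
```

I stood the leaning lid in gap 5 and the flat one in gap 2, both resting on the rails with knobs towards the rack's +y, and handed the job in at about 38 s; the judge's verdict was not shown to me.

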